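# Stand the fallen work-card stand back up against the riser

## Task

The L-shaped work-card stand on the microscope bench has fallen flat on its face. Push its raised foot over so that the stand tips back upright, then push it along the bench until the edge of its foot sits flush against the front of the low grey riser. Only push it, never lift it off the bench, and leave all the other things where they are.

Things in the scene. Friction and masses are not known exactly. Their poses are not given: they have to be found in the camera images.
- card_stand: L-shaped card stand, 0.5 kg: heavy white foot plate 100 deep x 140 wide x 8 mm, at a right angle to an aluminium panel 120 tall x 140 wide x 4 mm. Origin: middle of the heel, the outer corner edge where they meet, on the bench both fallen and upright. Fallen (start): z is up, the panel lies from the heel to -x (towards the robot), the foot stands up 100 mm along z, from x = -8 mm to 0
- foot_push (a point): point on the face of the foot above the panel, at (-8, 0, 85) mm in the stand's frame. Pushed here towards the stand's +x, the stand turns about its heel and after about 21 degrees falls onto its foot by itself. When it is upright its x axis points straight down and its z axis lies level, from the heel along the foot, away from the robot and roughly towards the riser
- toe_left (a point): left corner of the foot's free (toe) edge, at (0, +70, 100) mm in the stand's frame; on the bench when the stand is upright
- toe_right (a point): right corner of the foot's free (toe) edge, at (0, -70, 100) mm in the stand's frame; on the bench when the stand is upright
- riser: fixed low grey riser with slides, dishes and a carton on it, beyond the stand: 420 mm wide (y), 150 mm deep (x), 35 mm tall, up to 75 mm with what is on it. The origin is on the bench at the middle of its front face; x points into the riser (away from the robot), so the front face is the plane x = 0
- sample_jar: round white-capped sample jar, 40 mm across, 55 mm tall; bystander; the origin is the centre of its underside
- tape_roll: roll of paper tape lying flat, 60 mm across, 22 mm tall; bystander; the origin is the centre of its underside
- petri_dish: clear closed dish, 58 mm across, 18 mm tall; bystander; the origin is the centre of its underside
- tally_counter: steel hand counter, 60 x 45 mm, 38 mm tall; bystander; the origin is the centre of its underside
- wash_bottle: white bottle, 60 mm across, 150 mm tall; bystander; the origin is the centre of its underside
- beaker: clear open beaker, 70 mm across, 85 mm tall; bystander; the origin is the centre of its underside
- slide_box: blue slide box, 90 x 110 mm, 35 mm tall; bystander; the origin is the centre of its underside
There are look-alikes about, which are no part of the job. Of the things that look like the card_stand, the smallest one is meant.

How it is judged (in metres and radians):
On the way, in this order (a step that is already met when the one before it is completed fails the run):
1. the stand is upright on its foot (angle between card_stand's own x axis and vertical above 3.04 rad), for 0.2 s.
2. the upright stand's foot is flush against the riser (angle between card_stand's own x axis and vertical above 3.04 rad and x of each of toe_left, toe_right in the frame of riser above -0.007 m and y of card_stand in the frame of riser between -0.17 and 0.17 m), for 0.2 s.
At the end, for the whole second after the job is handed in: The stand is upright on its foot (within 0.1 rad) and at rest, both toe corners within 7 mm of the riser's front face, the stand's middle within 170 mm of the riser's middle (all of step 2 and linear speed of card_stand below 0.02 m/s and angular speed of card_stand below 0.1 rad/s); the robot touches nothing.
It fails at once if the stand is lifted: its heel is more than 20 mm above the bench (height (world z) of card_stand above 0.02 m).
It fails at once if a bystander is moved by more than 25 mm or tipped (distance of any of sample_jar, tape_roll, petri_dish, tally_counter, wash_bottle, beaker, slide_box from where it was at the start of the episode above 0.025 m or angle between any of sample_jar, tape_roll, petri_dish, tally_counter, wash_bottle, beaker, slide_box's own z axis and vertical above 0.4 rad).
It also fails if it takes over 48 s, if anything falls off the work surface, if the arm or the gripper's body presses on something with over 40 N, if the wrist force passes 120 N, or if a joint passes its speed limit or range.

## Robot

A 6-joint arm with a two-finger parallel gripper is mounted at the origin on the work surface. World frame = base frame: x ahead of the robot, y to its left, z up, the work surface at z = 0. Lengths are in mm, angles in rad, forces in N, time in s.
With the tool pointing down it reaches from about 400 to 925 mm from the base axis. Payload 12.5 kg.
Tool frame: the origin (TCP) lies between the finger pads; the fingertips stand env.tip_extent ahead of it and the grasp point (between the pads) lies 11 mm behind it (env.tip_extent is the distance from the TCP to the fingertips, in mm); z points along the fingers, y is the line along which they close (so a half turn about z gives the same grasp; the last joint's range is limited). The gripper opens to 95 mm and grips with 3 to 60 N. Pads are 20 mm wide; open, the fingers measure 119 mm over their backs; the gripper's body (75 mm by 180 mm) begins 59 mm behind the grasp point.
Start: joints at [1.026, 0.491, 1.559, -0, 1.092, -0.106], TCP at [265.519, 565.814, 222.661] pointing down, gripper open.
Joint ranges: [-3.1, 3.1], [-0.84, 2.19], [0.05, 2.79], [-1.13, 4.28], [0.06, 2.93], [-2.69, 2.69]. Speed limits (rad/s): [2.22, 2.22, 2.79, 3.14, 3.14, 3.14].

## Interface

Orientations are given as [roll, pitch, yaw] about the fixed x, y, z axes, in that order (R = Rz(yaw) Ry(pitch) Rx(roll)).
In Python, from cell import env gives the robot as it stands.
- The arm moves only by the tool carry_out, never from a script. Its argument "motion" is a list of rows, each a list of 5 numbers: the shift along the tool's x, y, z in mm, then the turn about the tool's z in degrees, then the closure, from 0 (fully open) to 1 (shut). A call has 1 to 12 rows; each row shifts and turns the commanded pose from where the row before left it, along the tool's axes as they then stand; what a row does not reach is not made up. A row lasts 1/10 s, in which the tool goes at most 50 mm and 8.59 degrees, less where a joint would pass 70% of its speed; a pose out of reach is approached as far as the arm can. A call with a gripper value outside its range is refused whole. The fingers move at their own pace and stop on an object; the grip force is fixed at half the most. Time passes only in rows, so rows that do not move let the fingers close. It gives the time, the measured TCP pose, the force, the opening and the grip force at its end, in the units of the state.
- env.state(): the state, without advancing time (a new reading comes with each control period).
- env.read_camera(name): name is "scene" or "top"; returns a dict with "color" (480x640x3 uint8, red, green, blue), "K" (3x3 intrinsics, pixels), "R" (3x3) and "t" (3): a world point X has camera coordinates R X + t. Camera axes: x right, y down, z forward; pixel columns grow to the right and rows downward; lengths in mm; the calibration is good to about 2 mm. A picture is of the moment at which its call begins. There is no depth.
- env.job_done(): hands the job in; it is judged then, once.
The state is a dict: "t": time; "joints": joint angles; "qvel": joint speeds; "tau": joint torques, N m; "eef_pos": TCP position; "tcp_rot": TCP orientation; "ft_force": force on the tool from outside, world axes, zero at the start; "moment": the same for the moment, N m; "opening": opening from 0.0 (shut) to 1.0 (fully open); "grip_force": force on a finger pad.
Only numpy, scipy, OpenCV 4.12 (cv2) and the standard library are available. Lean on these libraries where they do the work, as an engineer would, in place of code of your own. Each camera call takes 0.05 s, during which the arm holds its last target. There are 200 camera calls.

## Working session

There is one attempt and no reset: what is moved stays moved. The work goes in short steps, Python scripts to look and compute and a tool call to move; the robot and the scene stay as the last step left them, time stands still between calls to the robot, and variables do not carry over. Pictures are saved under pics/ and viewed, at most 10 in all, crops included, and the job is handed in when it is done.

Besides the shell and the picture viewer there is one more tool, called after ">>>" by a JSON object that holds its "name" and its "arguments", one argument or row to a line. carry_out: Moves the arm, as the interface text tells. Its arguments: {"type":"object","properties":{"motion":{"type":"array"}},"required":["motion"]}

```bash
mkdir -p pics && python3 - <<'E'
from cell import env
import cv2
for n in ("scene","top"):
    c=env.read_camera(n); cv2.imwrite(f"pics/{n}0.png",c["color"][:,:,::-1]); print(n,c["K"].tolist(),c["R"].round(4).tolist(),c["t"].round(1).tolist())
print(env.state(),env.tip_extent)
E
```

```text
scene [[552.9675995512096, 0.0, 317.2399359168796], [0.0, 552.9675995512096, 239.60633808135017], [0.0, 0.0, 1.0]] [[-0.1976, 0.9803, -0.0048], [0.6964, 0.1369, -0.7045], [-0.6899, -0.1426, -0.7097]] [106.9, -234.1, 1808.3]
top [[548.8816491252323, 0.0, 317.5290563797333], [0.0, 548.8816491252323, 245.68923757126137], [0.0, 0.0, 1.0]] [[-0.0032, -0.9996, 0.027], [-0.9962, 0.0008, -0.0867], [0.0866, -0.0271, -0.9959]] [-28.0, 441.1, 1323.8]
{'t': 0.1, 'joints': array([ 1.02643358e+00,  4.91511517e-01,  1.55939358e+00, -3.59682690e-05,
        1.09172417e+00, -1.05635937e-01]), 'qvel': array([ 0.00081326, -0.00288424,  0.00029948,  0.00170448,  0.00050733,
        0.00341654]), 'tau': array([ 1.67692764e-03, -6.13610888e+01, -2.58606488e+01,  6.93476410e-02,
        4.69608733e-02, -7.45805141e-05]), 'eef_pos': array([265.38679565, 565.61873303, 222.11083613]), 'tcp_rot': array([-3.14055845e+00, -7.75761050e-05,  2.70288240e+00]), 'ft_force': array([-0.21701344, -0.41377701, -0.16946058]), 'moment': array([ 0.00066467,  0.02228487, -0.02101205]), 'grip_force': 0.0, 'opening': 1.0039254449537671} 8.0
```

View pics/scene0.png

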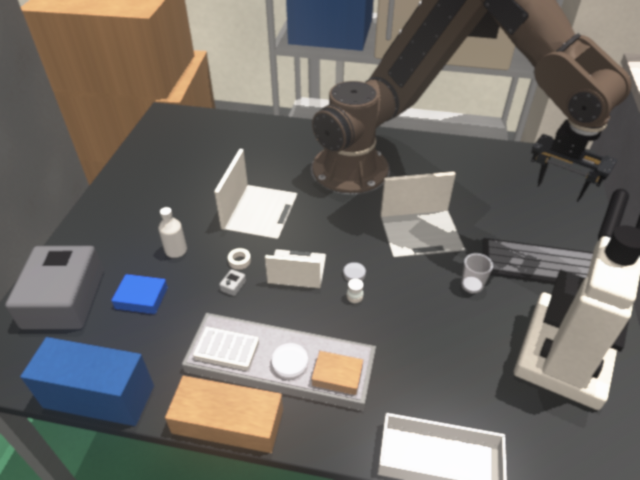

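View pics/top0.png

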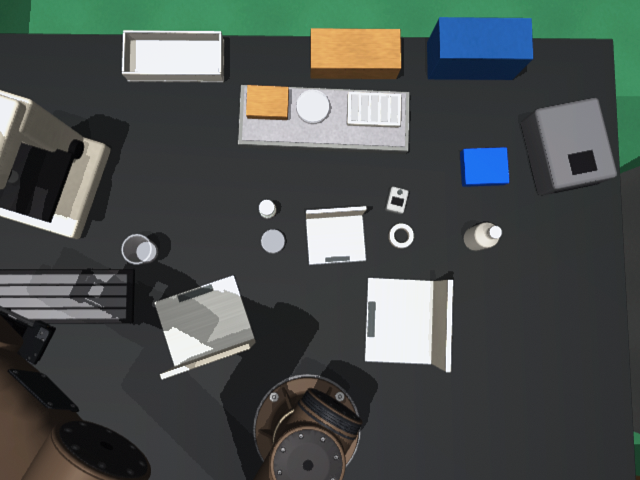

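The top view shows the small fallen stand at about (335,235), with its raised foot edge running (307,212) to (366,208). The riser front runs about (238,146) to (408,150). The two larger look-alikes are at (205,320) and (410,320). I'll zoom in for the corners.

```bash
cat > h.py <<'E'
import numpy as np
def ray(c,uv,z):
    K,R,t=c["K"],c["R"],c["t"]; C=-R.T@t
    d=R.T@np.linalg.inv(K)@np.array([uv[0],uv[1],1.]); return (C+d*(z-C[2])/d[2]).round(1)
def proj(c,X):
    p=c["K"]@(c["R"]@np.array(X,float)+c["t"]); return p[:2]/p[2]
E
python3 - <<'E'
from cell import env
import cv2,numpy as np
from h import *
c=env.read_camera("top"); im=c["color"]
cr=im[75:275,225:425][:,:,::-1]
cv2.imwrite("pics/topz.png",cv2.resize(cr,(600,600),interpolation=cv2.INTER_CUBIC))
s=env.read_camera("scene"); cv2.imwrite("pics/scz.png",cv2.resize(s["color"][235:415,170:410][:,:,::-1],(800,600),interpolation=cv2.INTER_CUBIC))
E
```

```text
(no output)
```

View pics/topz.png

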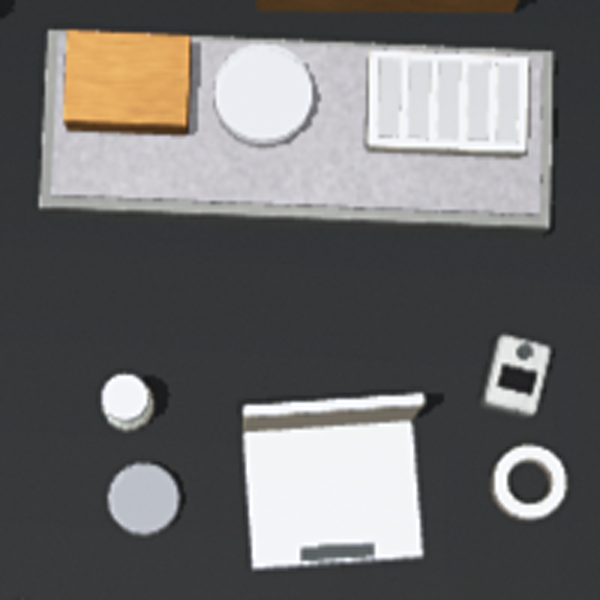

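View pics/scz.png

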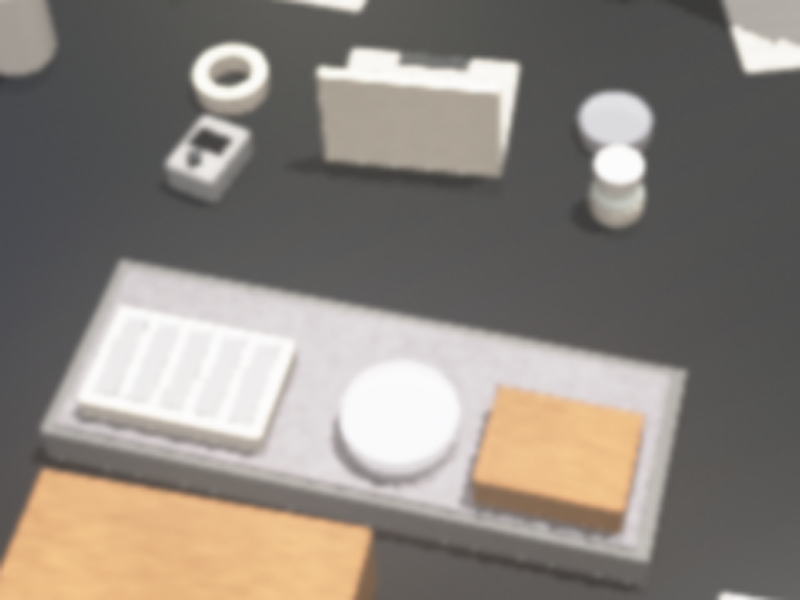

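```bash
python3 - <<'E'
from cell import env
from h import *
c=env.read_camera("top"); s=env.read_camera("scene")
T=lambda x,y,z:ray(c,((x+.5)/3-.5+225,(y+.5)/3-.5+75),z)
S=lambda x,y,z:ray(s,((x+.5)*.3-.5+170,(y+.5)*.3-.5+235),z)
P=lambda n,a:print(n,a)
P("toeL100",T(243,407,100));P("toeR100",T(425,394,100))
P("toeL S",S(503,88,100));P("toeR S",S(318,70,100))
P("heel S L",S(501,175,0));P("heel S R",S(325,163,0))
P("panL",T(253,570,4));P("panR",T(423,555,4));P("junL",T(246,432,4));P("junR",T(412,418,4))
for z in(0,35): P("riserL T%d"%z,T(40,208,z));P("riserR T%d"%z,T(548,229,z))
P("in L35",T(50,195,35));P("in R35",T(540,213,35))
P("riserL S35",S(686,371,35));P("riserR S35",S(122,262,35))
P("jar",T(126,398,55));P("petri",T(144,498,18));P("tape",T(530,482,22));P("tally",T(518,375,38))
P("look",T(0,0,0))
E
```

```text
toeL100 [5.161e+02 5.000e-01 1.000e+02]
toeR100 [ 526.4 -140.2  100. ]
toeL S [513.6   3.4 100. ]
toeR S [ 522.5 -137.7  100. ]
heel S L [515.   2.   0.]
heel S R [ 529.9 -137.4    0. ]
panL [395.4  -8.1   4. ]
panR [ 407.6 -148.4    4. ]
junL [509.8  -2.5   4. ]
junR [ 521.6 -140.5    4. ]
riserL T0 [699.5 169.8   0. ]
riserR T0 [ 683.2 -257.7    0. ]
riserL T35 [689.8 165.6  35. ]
riserR T35 [ 674.  -250.8   35. ]
in L35 [700.7 157.6  35. ]
in R35 [ 687.4 -244.4   35. ]
riserL S35 [692.4 168.3  35. ]
riserR S35 [ 678.7 -248.7   35. ]
jar [530.1  93.5  55. ]
petri [453.6  80.9  18. ]
tape [ 466.2 -234.9   22. ]
tally [ 552.  -223.6   38. ]
look [879.  205.2   0. ]
```

```bash
python3 - <<'E'
from cell import env
from h import *
c=env.read_camera("top"); s=env.read_camera("scene")
print((-c["R"].T@c["t"]).round(), (-s["R"].T@s["t"]).round())
g=c["color"].mean(2).round().astype(int)
for u in (250,285,320,355,395): print(u,{v:g[v,u-2:u+3].mean().round() for v in range(136,156)})
for v in (100,120,135): print(v,g[v,232:248],g[v,400:416])
gs=s["color"].mean(2).round().astype(int)
for u in (230,290,350): 
  v0=int(235+.3*(262+(u-170)/.3*0.193-23.6)); print(u,v0,gs[v0-8:v0+12,u])
E
```

```text
[ 325.    8. 1357.] [1432.  185. 1119.]
250 {136: np.float64(200.0), 137: np.float64(202.0), 138: np.float64(204.0), 139: np.float64(201.0), 140: np.float64(142.0), 141: np.float64(157.0), 142: np.float64(169.0), 143: np.float64(168.0), 144: np.float64(103.0), 145: np.float64(60.0), 146: np.float64(54.0), 147: np.float64(55.0), 148: np.float64(53.0), 149: np.float64(53.0), 150: np.float64(54.0), 151: np.float64(54.0), 152: np.float64(54.0), 153: np.float64(54.0), 154: np.float64(54.0), 155: np.float64(54.0)}
285 {136: np.float64(200.0), 137: np.float64(201.0), 138: np.float64(204.0), 139: np.float64(205.0), 140: np.float64(199.0), 141: np.float64(171.0), 142: np.float64(171.0), 143: np.float64(174.0), 144: np.float64(175.0), 145: np.float64(159.0), 146: np.float64(88.0), 147: np.float64(56.0), 148: np.float64(55.0), 149: np.float64(54.0), 150: np.float64(53.0), 151: np.float64(54.0), 152: np.float64(54.0), 153: np.float64(54.0), 154: np.float64(54.0), 155: np.float64(54.0)}
320 {136: np.float64(207.0), 137: np.float64(203.0), 138: np.float64(202.0), 139: np.float64(203.0), 140: np.fl
[... 1302 characters left out ...]
: np.float64(53.0)}
100 [ 52  51  52  51  52  50  47  71 186 173 169 176 197 196 150 167] [242 147 192 205 205 173 164 167 171  67  44  50  51  52  52  52]
120 [ 52  53  53  52  51  49  71 182 172 166 169 199 199 198 197 196] [191 136 194 201 194 179 166 166 159  54  29  50  52  51  52  52]
135 [ 54  53  54  53  52  57 111 166 167 165 189 197 201 207 205 200] [190 189 192 196 190 124 161 164 109  39  49  53  53  52  52  53]
230 318 [ 87  88  88  88  89  90 102 135 170 191 203 209 212 213 212 212 215 216
 214 214]
290 329 [ 92  92  93  93  94  94  96 114 149 182 204 217 220 219 218 219 219 218
 217 218]
350 341 [ 88  88  88  88  88  89  92 114 150 179 198 213 217 218 219 219 219 219
 219 219]
```

The two views agree. The stand's heel middle is near (521,-69) with yaw about +4.6°. The riser front is near x=682 at y=-43, with yaw about -2.2°. The fingers stay open so they push at two points. First I turn the tool to the stand's yaw and check the sign.

>>> {"name": "carry_out", "arguments": {
  "motion": [
    [0,0,0,-7.5,0],
    [0,0,0,-7.5,0],
    [0,0,0,-7.5,0],
    [0,0,0,-7.3,0],
    [0,0,0,0,0]
  ]
}}

```text
t: 0.9
eef_pos: [265.5, 565.8, 222.7]
tcp_rot: [3.142, 0.0, -3.058]
ft_force: [-0.3, -0.4, -0.4]
opening: 0.999
grip_force: 0.0
```

```bash
cat >> h.py <<'E'
from scipy.spatial.transform import Rotation as Ro
def to(st,target):
    "shift in tool axes from the measured pose to a world point"
    return (Ro.from_euler("xyz",st["tcp_rot"]).as_matrix().T@(np.array(target)-st["eef_pos"])).round(1)
E
python3 - <<'E'
from cell import env
from h import *
s=env.state(); print(s["t"],s["eef_pos"],s["tcp_rot"])
M=np.array([521,-69,0]);ex=np.array([np.cos(.08),np.sin(.08),0])
print(to(s,M-34*ex+[0,0,222.7]))
E
```

```text
0.9 [265.52080063 565.82331736 222.6508308 ] [ 3.14151344e+00  7.13549825e-05 -3.05843378e+00]
[-1.679e+02 -6.537e+02 -1.000e-01]
```

>>> {"name": "carry_out", "arguments": {
  "motion": [
    [-12,-44,0,0,0],
    [-12,-44,0,0,0],
    [-12,-44,0,0,0],
    [-12,-44,0,0,0],
    [-12,-44,0,0,0],
    [-12,-44,0,0,0],
    [-12,-44,0,0,0],
    [-12,-44,0,0,0],
    [-12,-44,0,0,0],
    [-12,-44,0,0,0],
    [-12,-44,0,0,0],
    [-12,-44,0,0,0]
  ]
}}

```text
t: 2.1
eef_pos: [452.3, 49.4, 222.9]
tcp_rot: [3.142, 0.001, -3.065]
ft_force: [1.2, 0.2, 0.9]
opening: 1.0
grip_force: 0.0
```

>>> {"name": "carry_out", "arguments": {
  "motion": [
    [-12,-42,0,0,0],
    [-12,-42,0,0,0],
    [0,-42,0,0,0],
    [0,0,0,0,0],
    [0,0,0,0,0]
  ]
}}

```text
t: 2.6
eef_pos: [485.9, -72.9, 222.5]
tcp_rot: [3.141, -0.0, -3.065]
ft_force: [-0.6, -0.9, 0.7]
opening: 1.0
grip_force: 0.0
```

```bash
python3 - <<'E'
from cell import env
from h import *
s=env.state(); print(s["t"],s["eef_pos"],s["tcp_rot"])
M=np.array([521,-69,0]);ex=np.array([np.cos(.08),np.sin(.08),0])
print(to(s,M-34*ex+[0,0,83]))
E
```

```text
2.6 [485.89339147 -72.94729271 222.47255379] [ 3.14120136e+00 -2.95932654e-04 -3.06536448e+00]
[ -1.3   1.1 139.5]
```

>>> {"name": "carry_out", "arguments": {
  "motion": [
    [0,0,40,0,0],
    [0,0,40,0,0],
    [0,0,40,0,0],
    [0,0,19,0,0],
    [0,0,0,0,0]
  ]
}}

```text
t: 3.1
eef_pos: [484.9, -70.7, 81.7]
tcp_rot: [3.14, -0.004, -3.06]
ft_force: [-0.2, 0.9, 0.6]
opening: 0.997
grip_force: 0.0
```

```bash
python3 - <<'E'
from cell import env
import cv2
cv2.imwrite("pics/s1.png",env.read_camera("scene")["color"][170:410,170:490][:,:,::-1])
E
```

```text
(no output)
```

View pics/s1.png

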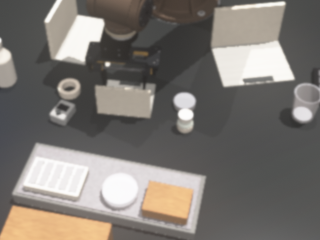

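The gripper is behind the raised foot at crop (125,95), with both fingers inside its width. Pushing now.

>>> {"name": "carry_out", "arguments": {
  "motion": [
    [-5,0,0,0,0],
    [-5,0,0,0,0],
    [-5,0,0,0,0],
    [-4,0,0,0,0],
    [-4,0,0,0,0],
    [-4,0,0,0,0],
    [-4,0,0,0,0],
    [-4,0,0,0,0]
  ]
}}

```text
t: 3.95
eef_pos: [521.3, -69.5, 83.6]
tcp_rot: [3.141, -0.0, -3.06]
ft_force: [-0.6, -0.7, -0.4]
opening: 0.998
grip_force: 0.2
```

```bash
python3 - <<'E'
from cell import env
import cv2
cv2.imwrite("pics/s2.png",cv2.resize(env.read_camera("scene")["color"][230:350,220:400][:,:,::-1],None,fx=3,fy=3))
E
```

```text
(no output)
```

View pics/s2.png

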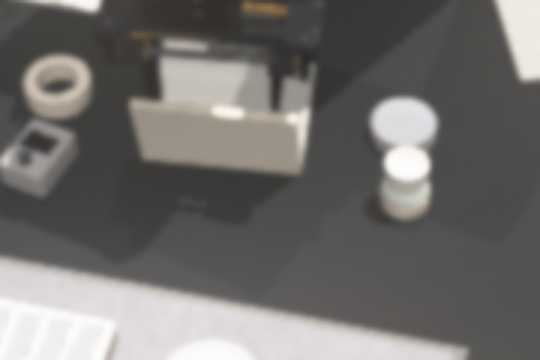

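The foot leans forward, its top edge now at crop (130,98)-(300,120), and the heel has stayed in place. Continuing until it falls over.

>>> {"name": "carry_out", "arguments": {
  "motion": [
    [-4,0,0,0,0],
    [-4,0,0,0,0],
    [-4,0,0,0,0],
    [-4,0,0,0,0],
    [-4,0,0,0,0],
    [0,0,0,0,0],
    [0,0,0,0,0],
    [0,0,0,0,0],
    [0,0,0,0,0]
  ]
}}

```text
t: 4.9
eef_pos: [540.8, -67.9, 83.6]
tcp_rot: [3.141, -0.0, -3.06]
ft_force: [0.0, -0.9, -0.3]
opening: 0.999
grip_force: 0.0
```

```bash
python3 - <<'E'
from cell import env
import cv2
cv2.imwrite("pics/s3.png",cv2.resize(env.read_camera("scene")["color"][220:380,190:400][:,:,::-1],None,fx=3,fy=3))
E
```

```text
(no output)
```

View pics/s3.png

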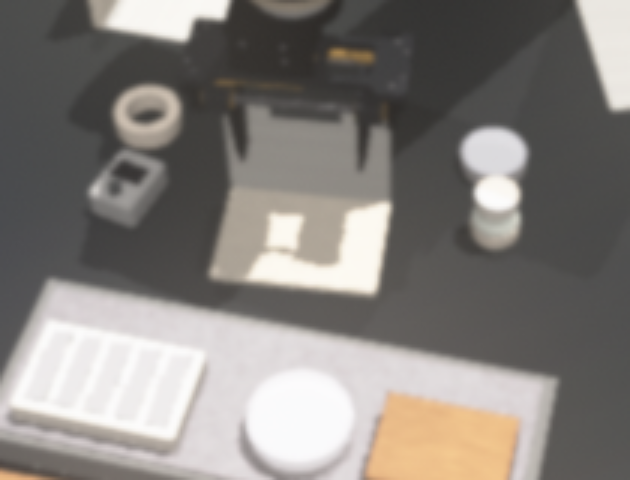

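The stand is upright: toe edge at crop (210,278)-(375,294), panel behind it. Now I lift clear, go back behind the panel and turn to the riser's yaw, and measure the stand while out of the way.

>>> {"name": "carry_out", "arguments": {
  "motion": [
    [0,0,-45,0,0],
    [0,0,-45,0,0],
    [0,0,-25,0,0],
    [45,0,0,0,0],
    [45,0,0,0,0],
    [10,0,0,0,0],
    [0,0,0,7,0],
    [0,0,0,0,0]
  ]
}}

```text
t: 5.75
eef_pos: [441.5, -76.2, 199.0]
tcp_rot: [-3.141, 0.001, 3.098]
ft_force: [-0.6, 0.0, 0.1]
opening: 1.001
grip_force: 0.0
```

```bash
python3 - <<'E'
from cell import env
import cv2
from h import *
st=env.state(); print(st["t"],st["eef_pos"],st["tcp_rot"],st["ft_force"])
s=env.read_camera("scene"); c=env.read_camera("top")
f=lambda x,y,z:ray(s,((x+.5)/3-.5+190,(y+.5)/3-.5+220),z)
print("toeR",f(210,280,4),"toeL",f(376,296,4),"heelR",f(230,190,8),"heelL",f(390,204,8))
a=cv2.resize(c["color"][100:260,250:430][:,:,::-1],None,fx=3,fy=3,interpolation=cv2.INTER_CUBIC)
b=cv2.resize(s["color"][230:370,200:380][:,:,::-1],None,fx=3,fy=3,interpolation=cv2.INTER_CUBIC)
a=cv2.resize(a,(400,356)); b=cv2.resize(b,(400,311))
cv2.imwrite("pics/s4.png",np.hstack([a[:311],b]))
E
```

```text
5.75 [441.469906   -76.23108633 198.9756399 ] [-3.14144413e+00  1.03719087e-03  3.09828075e+00] [-0.57070548  0.01124369  0.07216562]
toeR [ 630.3 -129.5    4. ] toeL [619.6  10.2   4. ] heelR [ 535.  -137.7    8. ] heelL [523.4   2.9   8. ]
```

View pics/s4.png

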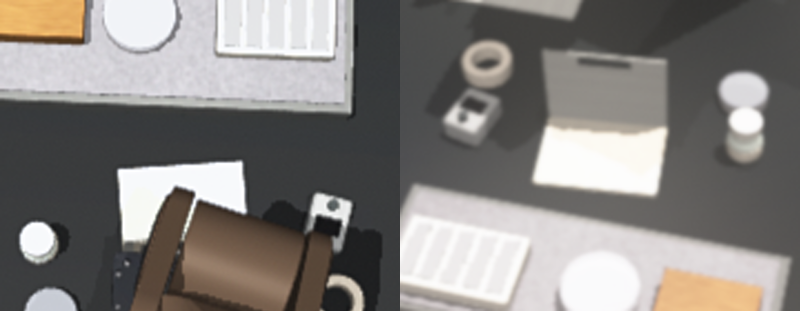

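Both views show it upright, with the toe edge at left-panel pixels (118,168)-(243,162) and the bystanders untouched. Next I lower behind the panel and push.

>>> {"name": "carry_out", "arguments": {
  "motion": [
    [0,8,45,0,0],
    [0,0,45,0,0],
    [0,0,45,0,0],
    [0,0,0,0,0],
    [-20,0,0,0,0],
    [-20,0,0,0,0],
    [-15,0,0,0,0],
    [0,0,0,0,0]
  ]
}}

```text
t: 6.65
eef_pos: [498.8, -70.6, 65.6]
tcp_rot: [-3.141, 0.003, 3.103]
ft_force: [0.9, -0.0, 0.6]
opening: 1.0
grip_force: 0.0
```

>>> {"name": "carry_out", "arguments": {
  "motion": [
    [-5,0,0,0,0],
    [-5,0,0,0,0],
    [-5,0,0,0,0],
    [-5,0,0,0,0],
    [-5,0,0,0,0],
    [-5,0,0,0,0],
    [-5,0,0,0,0],
    [-5,0,0,0,0],
    [-5,0,0,0,0],
    [-5,0,0,0,0],
    [-5,0,0,0,0],
    [0,0,0,0,0]
  ]
}}

```text
t: 7.85
eef_pos: [552.1, -72.7, 63.6]
tcp_rot: [-3.142, 0.001, 3.101]
ft_force: [0.1, 0.6, -0.1]
opening: 1.001
grip_force: 0.0
```

```bash
python3 - <<'E'
from cell import env
import cv2
from h import *
st=env.state(); print(st["t"],st["eef_pos"],st["tcp_rot"],st["ft_force"])
s=env.read_camera("scene"); c=env.read_camera("top")
a=cv2.resize(c["color"][100:220,270:400][:,:,::-1],(400,369),interpolation=cv2.INTER_CUBIC)
b=cv2.resize(s["color"][250:370,220:350][:,:,::-1],(400,369),interpolation=cv2.INTER_CUBIC)
cv2.imwrite("pics/s5.png",np.hstack([a,b]))
E
```

```text
7.85 [552.09988726 -72.69521296  63.55529963] [-3.14153839e+00  5.20959470e-04  3.10054223e+00] [ 0.133343    0.63004576 -0.13086021]
```

View pics/s5.png

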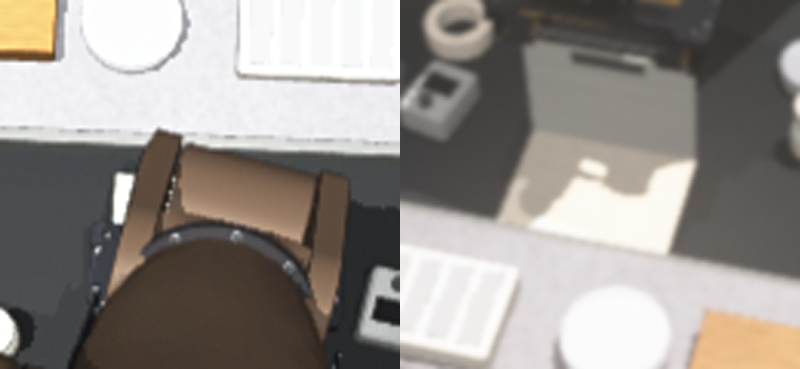

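The stand is now parallel to the riser. In the left panel the toe is at row 173 and the riser edge at row 140, a gap of about 20 mm. I'll close it slowly and watch the force.

>>> {"name": "carry_out", "arguments": {
  "motion": [
    [-3,0,0,0,0],
    [-3,0,0,0,0],
    [-3,0,0,0,0],
    [-3,0,0,0,0],
    [-2,0,0,0,0],
    [0,0,0,0,0]
  ]
}}

```text
t: 8.55
eef_pos: [565.1, -73.1, 63.6]
tcp_rot: [3.141, -0.001, 3.101]
ft_force: [-4.9, 0.3, 1.7]
opening: 1.001
grip_force: 2.3
```

>>> {"name": "carry_out", "arguments": {
  "motion": [
    [-1,0,0,0,0],
    [-1,0,0,0,0],
    [0,0,0,0,0]
  ]
}}

```text
t: 8.85
eef_pos: [567.0, -73.1, 63.6]
tcp_rot: [3.141, -0.001, 3.101]
ft_force: [-5.5, -0.2, 3.0]
opening: 0.996
grip_force: 2.5
```

>>> {"name": "carry_out", "arguments": {
  "motion": [
    [-1,0,0,0,0],
    [-1,0,0,0,0],
    [0,0,0,0,0]
  ]
}}

```text
t: 9.15
eef_pos: [569.0, -73.2, 63.6]
tcp_rot: [3.141, -0.001, 3.101]
ft_force: [-4.9, -0.3, 2.1]
opening: 1.004
grip_force: 2.5
```

```bash
python3 - <<'E'
from cell import env
from h import *
import cv2
c=env.read_camera("top"); g=c["color"].mean(2).round().astype(int)
print(g[136:168,300:318:2].T)
st=env.state(); print(st["t"],st["eef_pos"],st["ft_force"])
E
```

```text
[[237 236 233 232 235 235 196 207 217 217 145  84  73  72  69  70  70  70
   71  71  70  70  71  71  71  71  72  71  71  64  64  66]
 [237 235 233 233 236 235 181 202 216 216 148  88  73  71  70  70  70  70
   70  69  71  70  71  72  72  71  72  71  62  69  72  70]
 [236 237 236 237 239 239 210 212 219 219 163  94  74  72  70  69  70  71
   69  71  71  70  69  63  62  61  62  62  61  62  61  61]
 [237 236 234 233 235 237 202 209 217 219 173  99  72  69  61  59  65  67
   62  60  60  60  62  71  74  75  91  95  69  58  59  54]
 [232 232 233 234 235 236 199 208 216 214 194 113  69 113 255 255 255 255
  255 255 255 255 255 255 255 255 255 255 202  84  58  58]
 [233 233 235 237 237 237 222 215 214 213 197 113  62 114 255 255 254 255
  255 255 255 255 255 255 253 221 179 137  95 132 117 108]
 [236 235 235 236 236 238 225 215 196 190 181 106  64 114 255 254 245 185
  133 103  96  69  68  74  82  86  92  96  99 103 105 108]
 [235 234 236 239 241 241 221 189 203 168 109  62  53  60  70  65  71  73
   71  73  74  74  74  79  83  88  92  96 100 102 105 107]
 [233 234 238 211 145 105  83  78  75  70  88  81  75  72  75  74  74  75
   74  74  74  74  74  76  81  86  91  94  98 100 104 106]]
9.2 [568.93548805 -73.22778625  63.5700544 ] [-4.69051486  0.52939561  2.31719188]
```

A steady 5 N matches the tipping threshold, so the toe has probably met the riser. The dark strip left in view fits the riser's own front face. I'll back off and check.

>>> {"name": "carry_out", "arguments": {
  "motion": [
    [1,0,0,0,0],
    [2,0,0,0,0],
    [2,0,0,0,0],
    [5,0,0,0,0],
    [40,0,0,0,0],
    [40,0,0,0,0],
    [40,0,0,0,0],
    [40,0,0,0,0],
    [0,0,0,0,0],
    [0,0,0,0,0]
  ]
}}

```text
t: 10.2
eef_pos: [399.6, -66.5, 64.0]
tcp_rot: [-3.141, 0.001, 3.1]
ft_force: [1.1, -0.3, 0.4]
opening: 1.002
grip_force: 0.0
```

```bash
python3 - <<'E'
from cell import env
import cv2
from h import *
st=env.state(); print(st["t"],st["eef_pos"],st["ft_force"])
s=env.read_camera("scene"); c=env.read_camera("top")
a=cv2.resize(c["color"][120:210,290:390][:,:,::-1],(440,396),interpolation=cv2.INTER_CUBIC)
b=cv2.resize(s["color"][250:350,220:310][:,:,::-1],(356,396),interpolation=cv2.INTER_CUBIC)
cv2.imwrite("pics/s6.png",np.hstack([a,b]))
g=c["color"].mean(2).round().astype(int)
for u in range(308,364,6): print(u,g[142:158,u])
E
```

```text
10.2 [399.64914382 -66.51434798  63.98698551] [ 1.05920964 -0.32288001  0.42192649]
308 [210 219 227 226 205 121  75 127 255 255 255 255 255 255 255 255]
314 [229 200 219 227 226 130  72 106 249 255 255 255 255 255 255 255]
320 [246 201 217 229 227 131  76  90 216 255 255 255 255 255 255 255]
326 [242 180 215 231 233 155  89  74 141 255 255 255 255 255 255 255]
332 [242 206 219 228 231 204 113  71 130 255 255 255 255 255 255 255]
338 [239 222 202 222 228 222 128  73 106 250 255 255 255 255 255 255]
344 [241 241 174 212 229 224 131  79  84 198 255 255 255 255 255 255]
350 [241 240 204 218 228 231 161  94  74 137 255 255 255 255 255 255]
356 [244 242 209 218 225 225 182 106  73 129 255 255 255 255 255 255]
362 [238 238 227 221 224 226 218 129  76 105 250 255 255 255 255 255]
```

View pics/s6.png

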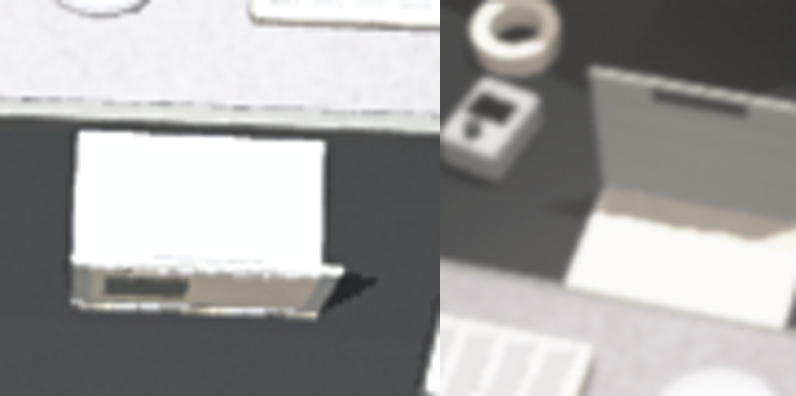

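```bash
python3 - <<'E'
from cell import env
from h import *
c=env.read_camera("top"); s=env.read_camera("scene")
g=c["color"].mean(2); gs=s["color"].mean(2)
def cross(p,lev,up):  # first crossing index
    for i in range(len(p)-1):
        if (p[i]-lev)*(p[i+1]-lev)<=0 and (p[i+1]>p[i])==up: return i+(lev-p[i])/(p[i+1]-p[i])
E,T=[],[]
for u in range(310,362,2):
    E.append((u,144+cross(g[144:156,u],150,False)))
    T.append((u,147+cross(g[147:156,u],165,True)))
E=np.polyfit(*np.array(E).T,1);T=np.polyfit(*np.array(T).T,1)
u=335; e=np.polyval(E,u);t=np.polyval(T,u)
print("slopes",E[0],T[0],"edge",e,"toe",t,"toe8",ray(c,(u,t),8),"edge35",ray(c,(u,e),35),"edge0",ray(c,(u,e),0))
# scene: riser top edge away from the stand, left part right part
pts=[]
for v in (345,350,355,360,365,205+20,215,225):
    p=gs[290:350,v]; i=cross(p,(85+213)/2,True)
    pts.append((v,290+i)) if i else None
print(np.round(pts,1)); L=np.polyfit(*np.array(pts).T,1)
for uu in (215,270,350): print("S edge35",ray(s,(uu,np.polyval(L,uu)),35))
for uu in (250,255,260,265,270,275,280,285,290): print(uu,gs[290:325,uu].round().astype(int))
E
```

```text
slopes 0.04049435468536903 0.04499740826658964 edge 147.5790351405377 toe 150.37339289147795 toe8 [682.  -73.8   8. ] edge35 [681.9 -72.2  35. ] edge0 [691.3 -74.3   0. ]
[[345.  340.1]
 [350.  292.3]
 [355.  342.2]
 [360.  343.2]
 [365.  344.2]
 [225.  316.6]
 [215.  314.7]
 [225.  316.6]]
S edge35 [ 677.9 -226.5   35. ]
S edge35 [672.8 -89.4  35. ]
S edge35 [665.6 104.4  35. ]
250 [ 84  84  84  85  86  86  86  87  87  87  84  80  77  80  86  89  90  91
  90  91  91  91  92  93  92  93  94  95  97 105 124 152 177 193 203]
255 [ 85  86  86  86  87  87  87  87  87  84  78  75  75  75  81  89  96 104
 118 139 167 194 215 230 241 246 249 250 250 250 250 246 231 206 198]
260 [109 109 108 105 102 101 102 108 122 134 148 167 177 207 238 249 250 250
 250 250 250 250 251 250 251 251 251 251 251 251 251 250 247 231 208]
265 [135 136 137 137 137 137 138 143 152 157 159 159 159 166 203 240 249 250
 250 250 250 250 251 251 251 250 251 251 251 251 251 251 250 247 233]
270 [135 136 137 137 137 138 138 141 149 157 159 160 160 161 169 206 241 250
 251 250 251 251 251 251 251 251 251 251 251 251 251 251 251 250 247]
275 [136 136 136 137 137 138 137 137 139 146 154 158 158 158 159 168 206 241
 249 251 251 251 251 250 251 251 251 251 251 251 251 251 251 251 250]
280 [137 136 136 136 137 137 137 137 137 138 145 154 160 161 161 161 166 198
 237 249 251 251 251 251 251 251 251 251 251 251 251 251 251 251 251]
285 [137 137 136 136 136 137 137 137 137 137 139 145 155 160 162 161 163 175
 211 240 249 250 251 251 251 251 251 251 251 251 251 251 251 251 251]
290 [136 136 136 136 135 136 136 137 137 137 137 138 145 154 159 161 161 167
 198 236 247 250 251 251 251 251 251 251 251 251 251 251 251 251 251]
```

Toe and riser edge coincide: 682.0 against 681.9 mm in the top view, with slopes agreeing to 0.6 mm over the foot's width. The steady 5 N also says contact. One cross-check of the riser edge in the scene view, then I hand in.

```bash
python3 - <<'E'
from cell import env
from h import *
s=env.read_camera("scene"); e=ray(s,(265,324.5),35); print(e)
st=env.state(); print(st["t"],st["ft_force"])
if e[0]<685: print(env.job_done())
E
```

```text
[683.3 -99.   35. ]
10.45 [0.69926526 0.48041423 0.70980975]
the job is handed in; nothing more can be done
None
```

The stand was tipped upright and pushed until its toe edge met the riser front (about 0.1 mm apart in the top view), the gripper was withdrawn clear, and the job was handed in at about 10.5 s; no verdict was returned.

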